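# Change the coupons in a three-finger scratch tester

## Task

The scratch tester has finished a run: push its red bail over until the sprung finger frame snaps up, draw the sled out by its black knob to the load stop, put every scratched walnut coupon into the grey tray and lay every fresh oak coupon, decor side up, fully down into a nest of its own. Then run the sled fully home and push the bail back until the frame snaps down to its working stop. The fingers must be up whenever the sled is away from home, and the bottle, the brass weight and the brush are to be left alone.

Things in the scene. Friction and masses are not known exactly. Their poses are not given: they have to be found in the camera images.
- tester: three-finger scratch tester: white bench machine, 310 (x) x 475 (y) mm, with a dark red deck 66 mm high, fixed, at varying places and yaws. Origin on the bench under the centre of the sled at home; x along the shaft, y from the sled's load stop towards its home stop, z up
- stand_hinge (a point): mid-point of the shaft that carries the finger frame, 140 mm above the bench and 125 mm to +y of the tester's origin; axes of the tester
- stand (a joint): angle of the finger frame, rad: 0 = down at its working stop (fingers just over the coupons), 0.8 = up at its parked stop. A spring at the shaft's end throws it over centre at about 0.5: short of that it springs back, past it it snaps to the other stop by itself and stays. About 8 N at the red bail raises it, 5 N lowers it
- stand_bar (a point): middle of the frame's red bail: a bar 16 mm thick, 100 mm long, parallel to the shaft, 150 mm from it, on thin uprights at its ends. Frame down: it leans to the tester's -y (58 mm before the shaft, 278 mm above the bench); frame up: as far to +y; at the over-centre point it stands 15 mm to +y of the shaft, 289 mm high. Push it across with shut fingers from the side it leans to.
- stand_tip (a point): middle one of the frame's three arms, at its end, where it holds a brass-coloured weight 36 mm across. The arms, 125 mm long and 72 mm apart, are level and point to the tester's -y when the frame is down (weights to 179 mm above the bench); when it is up they are raised by 46 degrees (weights to 270 mm, none within 45 mm of the shaft's upright plane)
- sled (a joint): how far the sled is drawn out, m: 0 = home stop under the fingers, 0.15 = load stop, straight to -y of the tester. It stays where it is left; 3 to 5 N moves it slowly
- sled_knob (a point): middle of the sled's black knob, an upright cylinder 26 mm thick, 32 mm high, on a thin post; 38 mm over the sled's top face (136 mm above the bench), 128 mm to -x and 47 mm to -y of the sled's centre; axes of the tester. The sled is an aluminium plate 216 x 125 mm, its top face 98 mm above the bench
- tray: grey open tray for tested coupons: outside 250 (x) x 135 (y) x 24 mm, room for three side by side, walls and floor 4 mm, fixed; origin at the centre of its underside. It may stand nearer to the tester than the mat, or farther
- mat: dark green mat, 290 (x) x 130 (y) x 3 mm, fixed, on which the fresh coupons lie at the start; origin at the centre of its underside
- solvent: white bottle, 60 mm across, 150 mm tall, standing; origin at its foot
- ref_weight: brass reference weight with a knob, 52 mm across, 63 mm tall; origin at its foot
- brush: dust brush lying on the bench; origin at its underside
- nest0 (a point): nest 0 of the sled (robot side): centre of a seated coupon, 6 mm above the sled's top face; moves with the sled; axes of the tester, coupon length along y. Nests are 72 mm apart along x. Steel ribs 8 mm high at both ends and four cheeks 8 mm high at the corners hold the coupon with 3 mm of play all round; the middle 70 mm of its long sides is open for fingers
- nest1 (a point): nest 1 of the sled (middle): centre of a seated coupon, 6 mm above the sled's top face; moves with the sled; axes of the tester, coupon length along y. Nests are 72 mm apart along x. Steel ribs 8 mm high at both ends and four cheeks 8 mm high at the corners hold the coupon with 3 mm of play all round; the middle 70 mm of its long sides is open for fingers
- nest2 (a point): nest 2 of the sled (far side): centre of a seated coupon, 6 mm above the sled's top face; moves with the sled; axes of the tester, coupon length along y. Nests are 72 mm apart along x. Steel ribs 8 mm high at both ends and four cheeks 8 mm high at the corners hold the coupon with 3 mm of play all round; the middle 70 mm of its long sides is open for fingers
- fresh0_c (a point): fresh coupon: light oak decor, unmarked; a rigid laminate-floor coupon, a flat plate 44 (its x) x 100 (its y) x 12 mm (its z), about 55 g; this point is its centre, half-way up; its z axis points out of the decor face. Absent in some runs
- fresh1_c (a point): fresh coupon: light oak decor, unmarked; a rigid laminate-floor coupon, a flat plate 44 (its x) x 100 (its y) x 12 mm (its z), about 55 g; this point is its centre, half-way up; its z axis points out of the decor face. Absent in some runs
- fresh2_c (a point): fresh coupon: light oak decor, unmarked; a rigid laminate-floor coupon, a flat plate 44 (its x) x 100 (its y) x 12 mm (its z), about 55 g; this point is its centre, half-way up; its z axis points out of the decor face. Absent in some runs
- worn0_c (a point): tested coupon: dark walnut decor with three pale scratches; a rigid laminate-floor coupon, a flat plate 44 (its x) x 100 (its y) x 12 mm (its z), about 55 g; this point is its centre, half-way up; its z axis points out of the decor face. Absent in some runs
- worn1_c (a point): tested coupon: dark walnut decor with three pale scratches; a rigid laminate-floor coupon, a flat plate 44 (its x) x 100 (its y) x 12 mm (its z), about 55 g; this point is its centre, half-way up; its z axis points out of the decor face. Absent in some runs
- worn2_c (a point): tested coupon: dark walnut decor with three pale scratches; a rigid laminate-floor coupon, a flat plate 44 (its x) x 100 (its y) x 12 mm (its z), about 55 g; this point is its centre, half-way up; its z axis points out of the decor face. Absent in some runs
Things that resemble listed ones, but are neither listed nor needed, are in the scene too. Leave any pink or turquoise look-alike of the part that bears fresh1_c alone.

How it is judged:
On the way, in this order (a step that is already met when the one before it is completed fails the run):
1. the finger frame is snapped up to its parked stop, the sled still at home (value of joint stand above 0.74 rad and value of joint sled below 0.02 m), for 0.2 s.
2. the sled is drawn out to the load stop (value of joint stand above 0.74 rad and value of joint sled above 0.142 m), for 0.2 s.
3. with the sled out, every tested coupon is in the tray and every fresh one seated in a nest (all of step 2 and ((horizontal distance between fresh0_c and nest0 below 0.008 m and z of fresh0_c in the frame of nest0 between -0.003 and 0.003 m) or (horizontal distance between fresh0_c and nest1 below 0.008 m and z of fresh0_c in the frame of nest1 between -0.003 and 0.003 m) or (horizontal distance between fresh0_c and nest2 below 0.008 m and z of fresh0_c in the frame of nest2 between -0.003 and 0.003 m)) and angle between each of fresh0_c, fresh1_c, fresh2_c's own z axis and vertical below 0.08 rad and ((horizontal distance between fresh1_c and nest0 below 0.008 m and z of fresh1_c in the frame of nest0 between -0.003 and 0.003 m) or (horizontal distance between fresh1_c and nest1 below 0.008 m and z of fresh1_c in the frame of nest1 between -0.003 and 0.003 m) or (horizontal distance between fresh1_c and nest2 below 0.008 m and z of fresh1_c in the frame of nest2 between -0.003 and 0.003 m)) and ((horizontal distance between fresh2_c and nest0 below 0.008 m and z of fresh2_c in the frame of nest0 between -0.003 and 0.003 m) or (horizontal distance between fresh2_c and nest1 below 0.008 m and z of fresh2_c in the frame of nest1 between -0.003 and 0.003 m) or (horizontal distance between fresh2_c and nest2 below 0.008 m and z of fresh2_c in the frame of nest2 between -0.003 and 0.003 m)) and x of worn0_c in the frame of tray between -0.12 and 0.12 m and y of worn0_c in the frame of tray between -0.063 and 0.063 m and z of each of worn0_c, worn1_c, worn2_c in the frame of tray below 0.032 m and x of worn1_c in the frame of tray between -0.12 and 0.12 m and y of worn1_c in the frame of tray between -0.063 and 0.063 m and x of worn2_c in the frame of tray between -0.12 and 0.12 m and y of worn2_c in the frame of tray between -0.063 and 0.063 m), for 0.2 s.
4. the sled is back at its home stop with the fresh coupons, the fingers still up (value of joint stand above 0.74 rad and value of joint sled below 0.006 m and ((horizontal distance between fresh0_c and nest0 below 0.008 m and z of fresh0_c in the frame of nest0 between -0.003 and 0.003 m) or (horizontal distance between fresh0_c and nest1 below 0.008 m and z of fresh0_c in the frame of nest1 between -0.003 and 0.003 m) or (horizontal distance between fresh0_c and nest2 below 0.008 m and z of fresh0_c in the frame of nest2 between -0.003 and 0.003 m)) and angle between each of fresh0_c, fresh1_c, fresh2_c's own z axis and vertical below 0.08 rad and ((horizontal distance between fresh1_c and nest0 below 0.008 m and z of fresh1_c in the frame of nest0 between -0.003 and 0.003 m) or (horizontal distance between fresh1_c and nest1 below 0.008 m and z of fresh1_c in the frame of nest1 between -0.003 and 0.003 m) or (horizontal distance between fresh1_c and nest2 below 0.008 m and z of fresh1_c in the frame of nest2 between -0.003 and 0.003 m)) and ((horizontal distance between fresh2_c and nest0 below 0.008 m and z of fresh2_c in the frame of nest0 between -0.003 and 0.003 m) or (horizontal distance between fresh2_c and nest1 below 0.008 m and z of fresh2_c in the frame of nest1 between -0.003 and 0.003 m) or (horizontal distance between fresh2_c and nest2 below 0.008 m and z of fresh2_c in the frame of nest2 between -0.003 and 0.003 m)) and x of worn0_c in the frame of tray between -0.12 and 0.12 m and y of worn0_c in the frame of tray between -0.063 and 0.063 m and z of each of worn0_c, worn1_c, worn2_c in the frame of tray below 0.032 m and x of worn1_c in the frame of tray between -0.12 and 0.12 m and y of worn1_c in the frame of tray between -0.063 and 0.063 m and x of worn2_c in the frame of tray between -0.12 and 0.12 m and y of worn2_c in the frame of tray between -0.063 and 0.063 m), for 0.2 s.
At the end, for the whole second after the job is handed in: Frame down (within 0.06 rad of its stop), sled within 6 mm of home; each fresh coupon within 8 mm of its nest's point, at its height within 3 mm, decor up and level within 0.08 rad; the centre of each tested coupon inside the tray, under 32 mm above its underside (value of joint stand below 0.06 rad and value of joint sled below 0.006 m and ((horizontal distance between fresh0_c and nest0 below 0.008 m and z of fresh0_c in the frame of nest0 between -0.003 and 0.003 m) or (horizontal distance between fresh0_c and nest1 below 0.008 m and z of fresh0_c in the frame of nest1 between -0.003 and 0.003 m) or (horizontal distance between fresh0_c and nest2 below 0.008 m and z of fresh0_c in the frame of nest2 between -0.003 and 0.003 m)) and angle between each of fresh0_c, fresh1_c, fresh2_c's own z axis and vertical below 0.08 rad and ((horizontal distance between fresh1_c and nest0 below 0.008 m and z of fresh1_c in the frame of nest0 between -0.003 and 0.003 m) or (horizontal distance between fresh1_c and nest1 below 0.008 m and z of fresh1_c in the frame of nest1 between -0.003 and 0.003 m) or (horizontal distance between fresh1_c and nest2 below 0.008 m and z of fresh1_c in the frame of nest2 between -0.003 and 0.003 m)) and ((horizontal distance between fresh2_c and nest0 below 0.008 m and z of fresh2_c in the frame of nest0 between -0.003 and 0.003 m) or (horizontal distance between fresh2_c and nest1 below 0.008 m and z of fresh2_c in the frame of nest1 between -0.003 and 0.003 m) or (horizontal distance between fresh2_c and nest2 below 0.008 m and z of fresh2_c in the frame of nest2 between -0.003 and 0.003 m)) and x of worn0_c in the frame of tray between -0.12 and 0.12 m and y of worn0_c in the frame of tray between -0.063 and 0.063 m and z of each of worn0_c, worn1_c, worn2_c in the frame of tray below 0.032 m and x of worn1_c in the frame of tray between -0.12 and 0.12 m and y of worn1_c in the frame of tray between -0.063 and 0.063 m and x of worn2_c in the frame of tray between -0.12 and 0.12 m and y of worn2_c in the frame of tray between -0.063 and 0.063 m); the robot touches nothing.
It fails at once if the sled is away from its home stop while the fingers are not up (value of joint sled above 0.02 m and value of joint stand below 0.4 rad).
It fails at once if the bottle is disturbed (distance of solvent from where it was at the start of the episode above 0.03 m).
It fails at once if the brass weight is disturbed (distance of ref_weight from where it was at the start of the episode above 0.03 m).
It fails at once if the brush is disturbed (distance of brush from where it was at the start of the episode above 0.03 m).
Of fresh0, fresh1, fresh2 only 2 to 3 are there at a start; the rules pass over those that are not, and their reading is None.
Of worn0, worn1, worn2 only 2 to 3 are there at a start; the rules pass over those that are not, and their reading is None.
At some moment in a run one of fresh0, fresh1, fresh2, worn0, worn1, worn2 may be knocked a few centimetres aside while the robot is not near it.
Once in a run the grip may slacken for a moment while it holds something.
It also fails if it takes over 210 s, if anything falls off the work surface, if the arm or the gripper's body presses on something with over 40 N, if the wrist force passes 120 N, or if a joint passes its speed limit or range.

## Robot

A 6-joint arm with a two-finger parallel gripper is mounted at the origin on the work surface. World frame = base frame: x ahead of the robot, y to its left, z up, the work surface at z = 0. Lengths are in m, angles in rad, forces in N, time in s.
With the tool pointing down it reaches from about 0.3 to 0.775 m from the base axis. Payload 14.6 kg.
Tool frame: the origin (TCP) lies at the centre of the arm's flange, where the gripper is bolted on; the fingertips stand 173 mm ahead of it and the grasp point (between the pads) lies 155 mm ahead of it (manip.grasp_offset is the z of the grasp point in the tool frame, in m); z points along the fingers, y is the line along which they close (so a half turn about z gives the same grasp; the last joint's range is limited). The gripper opens to 85 mm and grips with 20 to 120 N. Pads are 22 mm wide; open, the fingers measure 114 mm over their backs; the gripper's body (76 mm by 85 mm) begins 54 mm behind the grasp point. The pads swing forward as they close: fully open they stand 13 mm farther back than shut.
Start: joints at [-1.293, 0.3, 1.521, -0, 1.321, -0.067], TCP at [0.186, -0.518, 0.405] pointing down, gripper open.
Joint ranges: [-3.03, 3.03], [-0.79, 2.21], [0.23, 2.52], [-1.04, 4.18], [0, 3.07], [-2.55, 2.55]. Speed limits (rad/s): [2.22, 2.22, 2.57, 3.14, 3.14, 3.14].

## Interface

Orientations are given as a unit quaternion [x, y, z, w].
In Python, from rig import manip gives the robot as it stands. The module is installed in compiled form; this text tells all that it offers.
- The arm moves only by the shell command python3 -m crank 'ROWS' [FORCE]. ROWS is JSON, one flat list of numbers, 7 for each row, row after row: the turn, a rotation vector about the tool's x, y, z in degrees, then the shift along the tool's x, y, z in cm, then the gripper command: -1 is fully open, 1 is shut, values between are in proportion. In form: [ax, ay, az, x, y, z, gripper, ax, ay, az, x, y, z, gripper, ...]. A call has 1 to 8 rows; each row is the pose to reach, as a shift and turn from the pose commanded when the call began, along the tool's axes at that moment; what a row does not reach only later rows make up. A row lasts 1/12 s, in which the tool goes at most 41.7 mm and 7.16 degrees, less where a joint would pass 70% of its speed; a pose out of reach is approached as far as the arm can. A call with a gripper value outside its range is refused whole. The fingers move at their own pace and stop on an object; FORCE is the grip in N (left out, the last holds). Time passes only in rows, so rows that repeat a pose let the fingers close. It gives the time, the measured TCP pose, the force, the opening and the grip force at its end, in the units of the state.
- manip.observe(): the state, without advancing time (a new reading comes with each control period).
- manip.get_image(name): name is "scene" or "top"; returns a dict with "image" (480x640x3 uint8, blue, green, red), "z_map" (480x640 float32, m along the optical axis (not along the pixel's ray), 0 where there is no reading), "fx", "fy", "cx", "cy" (pixels), "camera_from_world" (4x4, takes a point from world to camera coordinates). Camera axes: x right, y up, looking along -z (the intrinsics and any distortion apply to the point x, -y, -z); pixel columns grow to the right and rows downward; lengths in m; the calibration is good to about 2 mm. A picture is of the moment at which its call begins.
- manip.finish_job(): hands the job in; it is judged then, once.
The state is a dict: "t": time; "joint_positions": joint angles; "joint_vel": joint speeds; "effort": joint torques, N m; "ee_pos": TCP position; "ee_rot": TCP orientation; "ft_force": force on the tool from outside, world axes, zero at the start; "moment": the same for the moment, N m; "finger_gap": finger opening in m; "grip_force": force on a finger pad.
Only numpy, scipy, OpenCV 4.12 (cv2) and the standard library are available. Lean on these libraries where they do the work, as an engineer would, in place of code of your own. Each camera call takes 0.05 s, during which the arm holds its last target. There are 200 camera calls.

## Working session

There is one attempt and no reset: what is moved stays moved. The work goes in short steps, Python scripts to look and compute and a shell command to move; the robot and the scene stay as the last step left them, time stands still between calls to the robot, and variables do not carry over. Pictures are saved under pics/ and viewed, at most 14 in all, crops included, and the job is handed in when it is done.

```bash
mkdir -p pics && cat > h.py <<'E'
import numpy as np, cv2
from rig import manip
from scipy.spatial.transform import Rotation as R
def snap(name,fn=None):
    d=manip.get_image(name)
    if fn: cv2.imwrite('pics/'+fn,d['image'])
    return d
def world(d):
    v,u=np.mgrid[0:480,0:640]; z=d['z_map']
    p=np.stack([(u-d['cx'])/d['fx']*z,-(v-d['cy'])/d['fy']*z,-z,np.ones_like(z)],-1)
    w=p@np.linalg.inv(d['camera_from_world']).T
    w=w[...,:3]; w[z==0]=np.nan
    return w
E
python3 - <<'E'
from h import *
print(manip.observe())
for n in ('scene','top'):
    d=snap(n,n+'0.png'); w=world(d); np.savez(n+'0.npz',w=w,im=d['image'])
    print(n,d['fx'],d['cx'],d['cy'],[k for k in d],np.linalg.inv(d['camera_from_world']).round(3))
E
```

```text
{'t': 0.0, 'joint_positions': array([-1.29260059e+00,  3.00497367e-01,  1.52160047e+00,  7.05083290e-06,
        1.32070580e+00, -6.66278465e-02]), 'joint_vel': array([ 0.00032707,  0.00051982, -0.00126315,  0.0009459 , -0.00051647,
        0.00016699]), 'effort': array([-2.90682896e-03, -5.43513143e+01, -3.61795127e+01, -1.86284046e-04,
        4.06204708e-03, -3.13352621e-05]), 'ee_pos': array([ 0.18589118, -0.51759894,  0.40409858]), 'ee_rot': array([ 9.85173838e-01,  1.71557986e-01, -6.05355248e-05, -6.02465187e-04]), 'ft_force': array([-0.88713994, -0.38963642, -0.96744979]), 'moment': array([-0.01589943,  0.02818722,  0.04003413]), 'grip_force': 0.0, 'finger_gap': 0.0855058033417735}
scene 447.240639392503 318.10825009493124 238.16229024052092 ['image', 'z_map', 'fx', 'fy', 'cx', 'cy', 'camera_from_world'] [[ 0.545 -0.562  0.622  1.152]
 [ 0.838  0.373 -0.398 -0.456]
 [-0.008  0.738  0.675  0.878]
 [ 0.     0.     0.     1.   ]]
top 608.8769280202126 320.48222194584883 246.25015086265878 ['image', 'z_map', 'fx', 'fy', 'cx', 'cy', 'camera_from_world'] [[ 0.006  0.994 -0.107  0.377]
 [-1.     0.007  0.016 -0.022]
 [ 0.017  0.107  0.994  1.594]
 [ 0.     0.     0.     1.   ]]
```

View pics/top0.png

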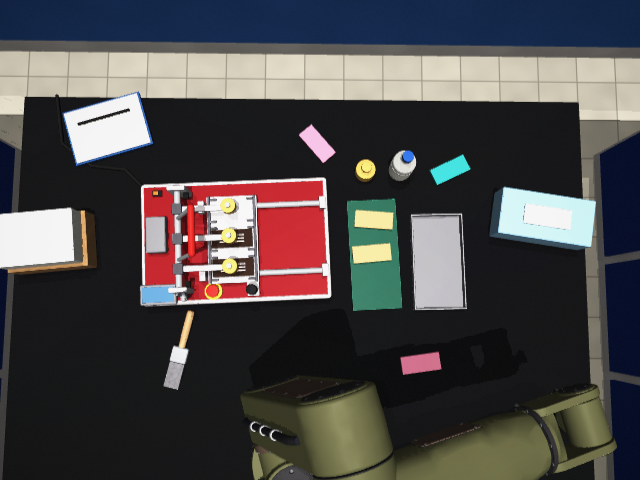

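View pics/scene0.png

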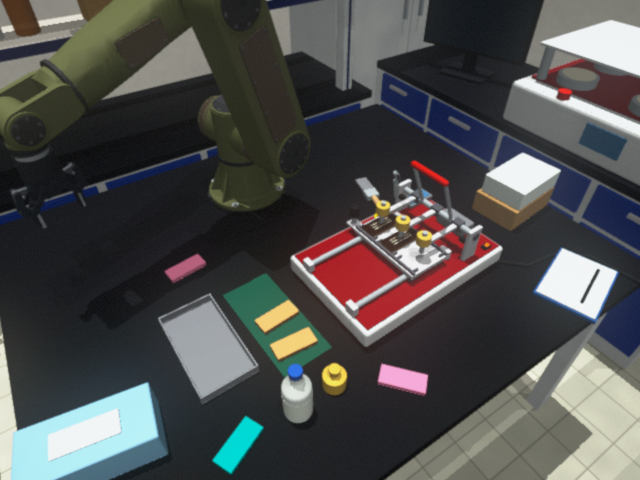

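```bash
python3 - <<'E'
from h import *
def rect(m,w,nm,mn=60):
    n,l,s,c=cv2.connectedComponentsWithStats(m.astype('uint8'))
    for i in range(1,n):
        if s[i,4]<mn: continue
        p=w[l==i]; p=p[~np.isnan(p[:,0])]
        if len(p)<mn: continue
        r=cv2.minAreaRect((p[:,:2]*1000).astype('float32'))
        print(nm,'px',c[i].round(),'n',len(p),'c',np.round(r[0],1),'size',np.round(r[1],1),'ang',round(r[2],2),'z med',np.median(p[:,2]).round(4),'mean',p.mean(0).round(4))
for n in ('top','scene'):
    f=np.load(n+'0.npz'); w=f['w']; im=f['im']; h=cv2.cvtColor(im,cv2.COLOR_BGR2HSV); H,S,V=[h[...,i].astype(int) for i in range(3)]
    x,y,z=w[...,0],w[...,1],w[...,2]
    tb=(x>0.2)&(x<0.8)&(abs(y)<0.75)&(z>-.02)
    print('==',n)
    rect(tb&(H>15)&(H<32)&(S>60)&(V>120)&(z<.035),w,'oak')
    rect(tb&(H>60)&(H<85)&(S>80)&(z<.02),w,'mat',200)
    rect(tb&(z>.06)&(z<.075)&((H<8)|(H>172))&(S>150),w,'deck',200)
    rect(tb&(z>.2)&((H<8)|(H>172))&(S>150),w,'bail',30)
    rect(tb&(z>.125)&(z<.145)&(V<70)&(y>0)&(x<.45),w,'knob',15)
    rect(tb&(z>.09)&(z<.12)&(V<110)&(y>0)&(y<.3),w,'worn',20)
    rect(tb&(z>.16)&(z<.19)&(H>15)&(H<35)&(S>100),w,'weights',20)
    rect(tb&(z>.093)&(z<.115)&(y>0)&(y<.35),w,'sled+',100)
    rect(tb&(z>.003)&(z<.03)&(S<40)&(V>90)&(y<-.1)&(x<.75),w,'tray',200)
E
python3 - <<'E'
import cv2
a=cv2.imread('pics/top0.png')[170:315,130:340]
cv2.imwrite('pics/crop1.png',cv2.resize(a,(800,552),interpolation=cv2.INTER_CUBIC))
E
```

```text
== top
oak px [373. 220.] n 635 c [ 619.7 -186. ] size [100.3  47.2] ang 86.65 z med 0.0147 mean [ 0.6185 -0.1856  0.0146]
oak px [371. 253.] n 647 c [ 531.  -180.1] size [ 46.5 100.6] ang 5.88 z med 0.0147 mean [ 0.5301 -0.1799  0.0146]
oak px [186. 329.] n 233 c [331.2 296.7] size [17.8 93.7] ang 77.85 z med 0.0181 mean [0.3317 0.2961 0.0183]
mat px [374. 260.] n 4074 c [ 530.7 -188.3] size [293.7 132.4] ang 3.28 z med 0.0029 mean [ 0.5121 -0.189   0.0028]
deck px [259. 191.] n 1990 c [676.9 129.7] size [ 50.4 360.2] ang 3.07 z med 0.0661 mean [0.6808 0.1097 0.0662]
deck px [160. 238.] n 1770 c [567.2 360. ] size [246.1  76.1] ang 2.85 z med 0.0661 mean [0.5588 0.3585 0.0662]
deck px [291. 237.] n 3827 c [564.2  27.9] size [156.1 168.7] ang 3.14 z med 0.0661 mean [0.5635 0.0284 0.0661]
deck px [200. 224.] n 235 c [598.3 257.2] size [57.2 29.3] ang 0.94 z med 0.0659 mean [0.5956 0.2576 0.0659]
deck px [198. 255.] n 351 c [521.9 269.9] size [58.1 62.4] ang 4.26 z med 0.0662 mean [0.5175 0.2609 0.0663]
deck px [195. 285.] n 390 c [440.9 267.5] size [68.4 62.9] ang 2.4 z med 0.066 mean
[... 3009 characters left out ...]
an [0.6291 0.2302 0.1028]
worn px [466. 249.] n 55 c [674.4 289.5] size [12.9 19.9] ang 4.68 z med 0.1015 mean [0.6762 0.2856 0.1025]
weights px [383. 207.] n 107 c [486.9 168.3] size [33. 36.] ang 50.52 z med 0.1693 mean [0.4907 0.1636 0.1682]
weights px [403. 222.] n 122 c [559.9 171.5] size [36.  34.8] ang 67.15 z med 0.1693 mean [0.5623 0.167  0.1682]
weights px [424. 237.] n 130 c [631.2 172.2] size [32.5 32.8] ang 42.21 z med 0.1698 mean [0.6336 0.1699 0.1685]
sled+ px [399. 245.] n 2615 c [542.4 170. ] size [250.1 125. ] ang 2.94 z med 0.1001 mean [0.5689 0.1583 0.1019]
tray px [208. 348.] n 2702 c [ 512.2 -353. ] size [252.6 135.5] ang 1.56 z med 0.0044 mean [ 0.5194 -0.3535  0.0082]
```

View pics/crop1.png

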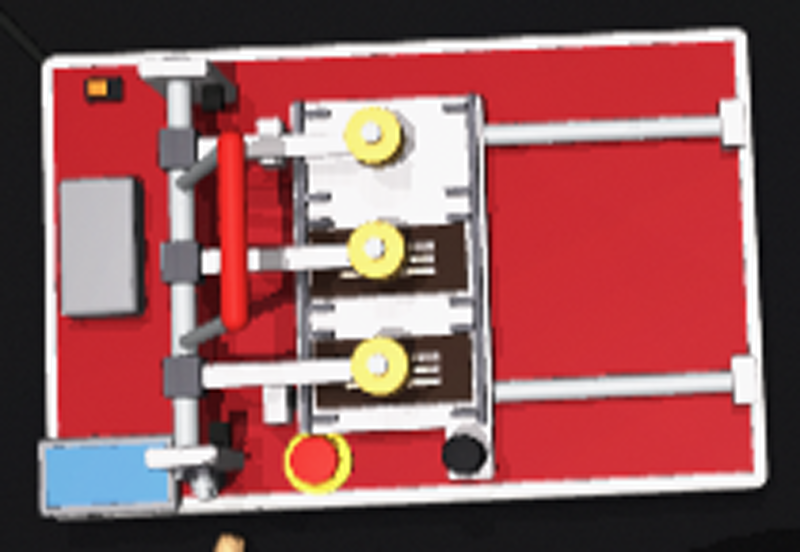

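```bash
cat > plan.py <<'E'
# usage: plan([(x,y,zgrasp,psi_deg),...], local=True)  psi relative to tester if local
from h import *
O=np.array([.5548,.1715]); YAW=2.85
def plan(wps,local=True,start=None):
    s=manip.observe(); p=s['ee_pos']; r=R.from_quat(s['ee_rot'])
    if start is not None: p,r=start
    for (x,y,z,psi) in wps:
        if local:
            a=np.radians(YAW); q=O+[x*np.cos(a)-y*np.sin(a),x*np.sin(a)+y*np.cos(a)]; ps=psi+YAW
        else: q=np.array([x,y]); ps=psi
        t=np.array([q[0],q[1],z+.155]); a=np.radians(ps)
        rt=R.from_matrix(np.array([[np.cos(a),np.sin(a),0],[np.sin(a),-np.cos(a),0],[0,0,-1]]))
        d=r.inv().apply(t-p)*100; v=(r.inv()*rt).as_rotvec(degrees=True)
        n=max(np.linalg.norm(d)/4.17,np.linalg.norm(v)/7.16)
        print('rot',v.round(1),'shift',d.round(2),'rows>=%.1f'%n,'world',t.round(3))
        p,r=t,rt
E
python3 - <<'E'
from plan import *
plan([(.30,-.30,.25,0)][:0])
plan([(.34,-.25,.28,10),(.45,0,.28,2.85)],False)
a=manip.observe
plan([(0,.01,.28,0),(0,.125,.28,0)],True,(np.array([.45,0,.435]),R.from_matrix([[np.cos(np.radians(2.85)),np.sin(np.radians(2.85)),0],[np.sin(np.radians(2.85)),-np.cos(np.radians(2.85)),0],[0,0,-1]])))
E
```

```text
rot [-0.1  0.   9.8] shift [ 23.55 -19.98  -3.06] rows>=7.4 world [ 0.34  -0.25   0.435]
rot [0.  0.  7.1] shift [ 15.17 -22.71   0.  ] rows>=6.5 world [0.45  0.    0.435]
rot [0. 0. 0.] shift [ 11.32 -17.61  -0.  ] rows>=5.0 world [0.554 0.181 0.435]
rot [0. 0. 0.] shift [  0.  -11.5   0. ] rows>=2.8 world [0.549 0.296 0.435]
```

```bash
python3 -m crank '[-0.1,0,9.8,23.5,-20,-3.1,1, -0.1,0,9.8,23.5,-20,-3.1,1, -0.1,0,9.8,23.5,-20,-3.1,1, -0.1,0,9.8,23.5,-20,-3.1,1, -0.1,0,9.8,23.5,-20,-3.1,1, -0.1,0,9.8,23.5,-20,-3.1,1, -0.1,0,9.8,23.5,-20,-3.1,1, -0.1,0,9.8,23.5,-20,-3.1,1]' 40
python3 -m crank '[0,0,7.1,15.2,-22.7,0,1, 0,0,7.1,15.2,-22.7,0,1, 0,0,7.1,15.2,-22.7,0,1, 0,0,7.1,15.2,-22.7,0,1, 0,0,7.1,15.2,-22.7,0,1, 0,0,7.1,15.2,-22.7,0,1, 0,0,7.1,15.2,-22.7,0,1, 0,0,7.1,15.2,-22.7,0,1]'
python3 -m crank '[0,0,0,11.3,-17.6,0,1, 0,0,0,11.3,-17.6,0,1, 0,0,0,11.3,-17.6,0,1, 0,0,0,11.3,-17.6,0,1, 0,0,0,11.3,-17.6,0,1, 0,0,0,11.3,-17.6,0,1, 0,0,0,11.3,-17.6,0,1]'
python3 -c "
from plan import *
plan([(0,.01,.28,0)])"
```

```text
t: 0.77
ee_pos: [0.3406, -0.2467, 0.4362]
ee_rot: [0.996, 0.088, 0.001, 0.001]
ft_force: [-0.3, -0.6, 0.8]
finger_gap: -0.0002
grip_force: 0.0
t: 1.43
ee_pos: [0.4511, 0.0038, 0.4349]
ee_rot: [1.0, 0.027, -0.0, 0.0]
ft_force: [-0.3, -0.7, 0.3]
finger_gap: 0.0001
grip_force: 0.0
t: 2.02
ee_pos: [0.5545, 0.1825, 0.4336]
ee_rot: [1.0, 0.026, -0.001, 0.001]
ft_force: [-0.2, 0.2, -0.4]
finger_gap: -0.0001
grip_force: 0.0
rot [0.1 0.1 0.1] shift [-0.03  0.1  -0.14] rows>=0.0 world [0.554 0.181 0.435]
```

```bash
python3 -m crank '[0,0,0,0,-1.5,0,1, 0,0,0,0,-3,0,1, 0,0,0,0,-4,0,1, 0,0,0,0,-5,0,1, 0,0,0,0,-6,0,1, 0,0,0,0,-7,0,1, 0,0,0,0,-8,0,1, 0,0,0,0,-9,0,1]'
python3 -m crank '[0,0,0,0,-0.6,0,1, 0,0,0,0,-1.2,0,1, 0,0,0,0,-1.8,0,1, 0,0,0,0,-2.4,0,1, 0,0,0,0,-2.8,0,1, 0,0,0,0,-2.8,0,1, 0,0,0,0,-2.8,0,1, 0,0,0,0,-2.8,0,1]'
python3 - <<'E'
from h import *
d=snap('scene'); w=world(d); h=cv2.cvtColor(d['image'],cv2.COLOR_BGR2HSV).astype(int)
m=(w[...,2]>.2)&((h[...,0]<8)|(h[...,0]>172))&(h[...,1]>150)&(w[...,0]<.8)&(w[...,0]>.4)
print(w[m].mean(0),m.sum())
E
```

```text
t: 2.68
ee_pos: [0.5494, 0.271, 0.4358]
ee_rot: [1.0, 0.024, 0.001, 0.001]
ft_force: [0.8, -3.1, 2.5]
finger_gap: -0.0001
grip_force: 1.5
t: 3.35
ee_pos: [0.5482, 0.299, 0.4348]
ee_rot: [1.0, 0.025, 0.0, 0.001]
ft_force: [0.2, 0.1, 0.5]
finger_gap: 0.0
grip_force: 0.0
[0.57070098 0.35088485 0.28288921] 157
```

```bash
python3 -c "
from plan import *
plan([(0,.128,.34,0),(-.128,-.047,.34,0),(-.128,-.047,.137,0),(-.128,-.197,.137,0)])"
```

```text
rot [ 0.1 -0.  -0. ] shift [ 0.03 -0.03 -6.02] rows>=1.4 world [0.548 0.299 0.495]
rot [0. 0. 0.] shift [-12.8  17.5   0. ] rows>=5.2 world [0.429 0.118 0.495]
rot [0. 0. 0.] shift [ 0.   0.  20.3] rows>=4.9 world [0.429 0.118 0.292]
rot [0. 0. 0.] shift [-0. 15.  0.] rows>=3.6 world [ 0.437 -0.032  0.292]
```

```bash
python3 -m crank '[0,0,0,0,0,-4,1, 0,0,0,0,0,-6,1, 0,0,0,-12.8,17.5,-6,-1, 0,0,0,-12.8,17.5,-6,-1, 0,0,0,-12.8,17.5,-6,-1, 0,0,0,-12.8,17.5,-6,-1, 0,0,0,-12.8,17.5,-6,-1, 0,0,0,-12.8,17.5,-6,-1]'
python3 -m crank '[0,0,0,0,0,0,-1, 0,0,0,0,0,4,-1, 0,0,0,0,0,8,-1, 0,0,0,0,0,12,-1, 0,0,0,0,0,16,-1, 0,0,0,0,0,19,-1, 0,0,0,0,0,20.3,-1, 0,0,0,0,0,20.3,-1]'
python3 -m crank '[0,0,0,0,0,0,0.3, 0,0,0,0,0,0,0.6, 0,0,0,0,0,0,0.8, 0,0,0,0,0,0,0.8, 0,0,0,0,0,0,0.8, 0,0,0,0,0,0,0.8]' 30
python3 -c "
from plan import *
plan([(-.128,-.047,.137,0)])
cv2.imwrite('pics/s1.png',snap('scene')['image'])"
```

```text
t: 4.07
ee_pos: [0.4264, 0.1149, 0.4958]
ee_rot: [1.0, 0.024, 0.001, 0.001]
ft_force: [1.2, 0.4, 0.9]
finger_gap: 0.0723
grip_force: 0.0
t: 4.73
ee_pos: [0.4291, 0.1184, 0.289]
ee_rot: [1.0, 0.025, -0.003, 0.001]
ft_force: [-0.1, -0.5, 0.4]
finger_gap: 0.0852
grip_force: 0.0
t: 5.23
ee_pos: [0.4292, 0.1178, 0.293]
ee_rot: [1.0, 0.025, 0.001, 0.001]
ft_force: [-1.6, -0.1, 6.8]
finger_gap: 0.0251
grip_force: 29.1
rot [ 0.1 -0.1  0. ] shift [ 0.01 -0.04  0.1 ] rows>=0.0 world [0.429 0.118 0.292]
```

View pics/s1.png

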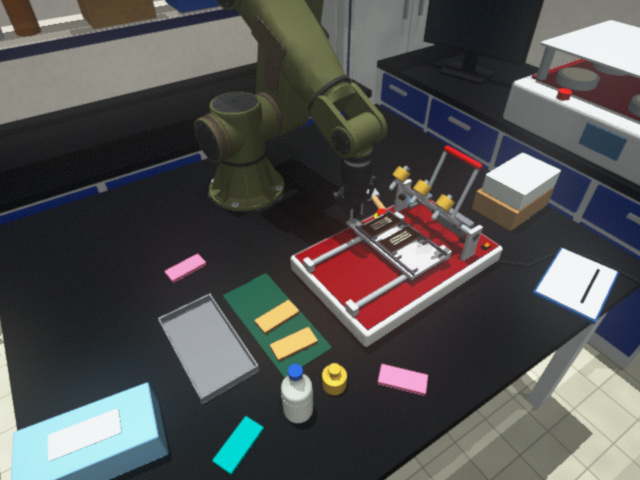

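```bash
python3 -m crank '[0,0,0,0,0.5,0,0.8, 0,0,0,0,1.2,0,0.8, 0,0,0,0,2,0,0.8, 0,0,0,0,3,0,0.8, 0,0,0,0,4,0,0.8, 0,0,0,0,5,0,0.8, 0,0,0,0,6,0,0.8, 0,0,0,0,7,0,0.8]'
python3 -m crank '[0,0,0,0,1,0,0.8, 0,0,0,0,2,0,0.8, 0,0,0,0,3,0,0.8, 0,0,0,0,4,0,0.8, 0,0,0,0,5,0,0.8, 0,0,0,0,6,0,0.8, 0,0,0,0,7,0,0.8, 0,0,0,0,7.5,0,0.8]'
python3 -m crank '[0,0,0,0,0.4,0,0.8, 0,0,0,0,0.7,0,0.8, 0,0,0,0,0.7,0,0.8, 0,0,0,0,0.7,0,0.8, 0,0,0,0,0.7,0,0.8]'
python3 -c "
from plan import *
plan([(-.128,-.197,.137,0)])"
```

```text
t: 5.95
ee_pos: [0.4327, 0.0475, 0.2931]
ee_rot: [1.0, 0.025, 0.001, 0.001]
ft_force: [-0.6, 3.0, 5.3]
finger_gap: 0.025
grip_force: 29.3
t: 6.62
ee_pos: [0.4365, -0.0279, 0.293]
ee_rot: [1.0, 0.025, 0.001, 0.001]
ft_force: [1.1, 3.1, 5.1]
finger_gap: 0.0254
grip_force: 29.6
t: 7.03
ee_pos: [0.4368, -0.0323, 0.293]
ee_rot: [1.0, 0.025, 0.001, -0.002]
ft_force: [-0.1, 31.8, 8.8]
finger_gap: 0.0249
grip_force: 31.1
rot [-0.2 -0.1  0. ] shift [ 0.   -0.06  0.1 ] rows>=0.0 world [ 0.437 -0.032  0.292]
```

```bash
python3 -c "
from plan import *
plan([(-.128,-.197,.22,0),(-.1,-.17,.22,45),(-.072,-.15,.22,90),(-.072,-.15,.116,90)])"
```

```text
rot [-0.2 -0.1  0. ] shift [ 0.02 -0.09 -8.2 ] rows>=2.0 world [ 0.437 -0.032  0.375]
rot [  0.   0. -45.] shift [ 2.8 -2.7  0. ] rows>=6.3 world [ 0.463 -0.003  0.375]
rot [  0.   0. -45.] shift [3.39 0.57 0.  ] rows>=6.3 world [0.49  0.018 0.375]
rot [0. 0. 0.] shift [ 0.   0.  10.4] rows>=2.5 world [0.49  0.018 0.271]
```

```bash
python3 -m crank '[0,0,0,0,-0.1,0,-1, 0,0,0,0,-0.1,0,-1, 0,0,0,0,-0.1,0,-1, 0,0,0,0,-0.1,0,-1, 0,0,0,0,-0.1,-3,-1, 0,0,0,0,-0.1,-6,-1, 0,0,0,0,-0.1,-8.2,-1, 0,0,0,0,-0.1,-8.2,-1]'
python3 -m crank '[0,0,-45,2.8,-2.7,0,-0.35, 0,0,-45,2.8,-2.7,0,-0.35, 0,0,-45,2.8,-2.7,0,-0.35, 0,0,-45,2.8,-2.7,0,-0.35, 0,0,-45,2.8,-2.7,0,-0.35, 0,0,-45,2.8,-2.7,0,-0.35, 0,0,-45,2.8,-2.7,0,-0.35, 0,0,-45,2.8,-2.7,0,-0.35]'
python3 -m crank '[0,0,-45,3.4,0.6,0,-0.35, 0,0,-45,3.4,0.6,0,-0.35, 0,0,-45,3.4,0.6,0,-0.35, 0,0,-45,3.4,0.6,0,-0.35, 0,0,-45,3.4,0.6,0,-0.35, 0,0,-45,3.4,0.6,0,-0.35, 0,0,-45,3.4,0.6,0,-0.35, 0,0,-45,3.4,0.6,0,-0.35]'
python3 -c "
from plan import *
plan([(-.072,-.15,.12,90)])
np.save('top1.npy',world(snap('top','top1.png')));snap('scene','s2.png')
a=cv2.imread('pics/top1.png')[170:320,200:420];b=cv2.imread('pics/s2.png')[180:360,200:520]
cv2.imwrite('pics/c2.png',np.vstack([cv2.resize(a,(440,300)),np.zeros((0,440,3),'uint8'),cv2.resize(b,(440,248))]))"
```

```text
t: 7.7
ee_pos: [0.437, -0.0332, 0.3785]
ee_rot: [1.0, 0.025, 0.003, 0.002]
ft_force: [-0.3, 0.0, 0.2]
finger_gap: 0.0853
grip_force: 0.0
t: 8.37
ee_pos: [0.4632, -0.0048, 0.3738]
ee_rot: [0.914, 0.406, -0.0, 0.001]
ft_force: [0.0, -0.4, 0.2]
finger_gap: 0.0576
grip_force: 0.0
t: 9.03
ee_pos: [0.4905, 0.0165, 0.3739]
ee_rot: [0.689, 0.724, -0.001, 0.001]
ft_force: [0.1, -0.0, -0.1]
finger_gap: 0.057
grip_force: 0.0
rot [-0.   0.1 -0. ] shift [ 0.18 -0.    9.89] rows>=2.4 world [0.49  0.018 0.275]
```

View pics/c2.png

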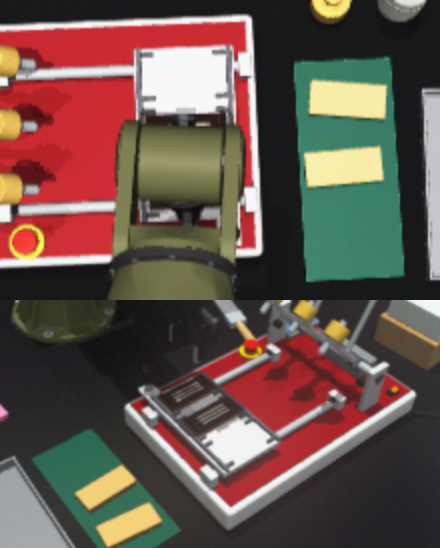

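```bash
python3 -m crank '[0,0,0,0.2,0,3,-0.35, 0,0,0,0.2,0,6,-0.35, 0,0,0,0.2,0,8.5,-0.35, 0,0,0,0.2,0,9.5,-0.35, 0,0,0,0.2,0,10,-0.35, 0,0,0,0.2,0,10.2,-0.35, 0,0,0,0.2,0,10.2,-0.35]'
python3 -m crank '[0,0,0,0,0,0,0, 0,0,0,0,0,0,0.2, 0,0,0,0,0,0,0.4, 0,0,0,0,0,0,0.4, 0,0,0,0,0,0,0.4, 0,0,0,0,0,0,0.4, 0,0,0,0,0,0,0.4]' 40
python3 -c "
from plan import *
plan([(-.072,-.15,.116,90)])"
```

```text
t: 9.72
ee_pos: [0.4907, 0.0184, 0.2731]
ee_rot: [0.69, 0.724, -0.0, 0.001]
ft_force: [0.4, -0.0, 1.0]
finger_gap: 0.0577
grip_force: 0.0
t: 10.3
ee_pos: [0.4907, 0.0185, 0.2738]
ee_rot: [0.689, 0.724, 0.0, 0.002]
ft_force: [-2.3, 0.2, 5.6]
finger_gap: 0.0428
grip_force: 40.5
rot [ 0.1  0.1 -0. ] shift [-0.03 -0.03  0.28] rows>=0.1 world [0.49  0.018 0.271]
```

```bash
python3 -m crank '[0,0,0,0,0,-1,0.5, 0,0,0,0,0,-3,0.5, 0,0,0,0,0,-6,0.5, 0,0,0,0,0,-8,0.5, 0,0,0,0,0,-8,0.5]'
python3 -c "
from plan import *
a=92.85
plan([(.4517,-.22,.20,a),(.4517,-.354,.06,a),(.4517,-.354,.027,a),(.4517,-.354,.1,a)],False)"
```

```text
t: 10.72
ee_pos: [0.4907, 0.0186, 0.3577]
ee_rot: [0.689, 0.724, 0.002, 0.004]
ft_force: [0.2, 0.6, 0.3]
finger_gap: 0.0427
grip_force: 41.0
rot [0.5 0.1 0. ] shift [-23.64  -5.09   0.28] rows>=5.8 world [ 0.452 -0.22   0.355]
rot [0. 0. 0.] shift [-13.38  -0.67  14.  ] rows>=4.6 world [ 0.452 -0.354  0.215]
rot [0. 0. 0.] shift [0.  0.  3.3] rows>=0.8 world [ 0.452 -0.354  0.182]
rot [0. 0. 0.] shift [ 0.   0.  -7.3] rows>=1.8 world [ 0.452 -0.354  0.255]
```

```bash
python3 -m crank '[0,0,0,-4,-0.9,0,0.5, 0,0,0,-8,-1.7,0,0.5, 0,0,0,-12,-2.6,0,0.5, 0,0,0,-16,-3.5,0,0.5, 0,0,0,-20,-4.4,0.2,0.5, 0,0,0,-23.6,-5.1,0.3,0.5, 0,0,0,-23.6,-5.1,0.3,0.5, 0,0,0,-23.6,-5.1,0.3,0.5]' 60
python3 -m crank '[0,0,0,-4,-0.2,0,0.5, 0,0,0,-8,-0.4,2,0.5, 0,0,0,-11.4,-0.7,4,0.5, 0,0,0,-13.4,-0.7,7,0.5, 0,0,0,-13.4,-0.7,10.5,0.5, 0,0,0,-13.4,-0.7,13,0.5, 0,0,0,-13.4,-0.7,14,0.5, 0,0,0,-13.4,-0.7,14,0.5]'
python3 -c "
from plan import *
a=92.85
plan([(.4517,-.354,.027,a)],False)"
```

```text
t: 11.38
ee_pos: [0.4506, -0.221, 0.3499]
ee_rot: [0.69, 0.723, -0.0, 0.001]
ft_force: [0.3, -0.7, -0.8]
finger_gap: 0.0419
grip_force: 64.9
t: 12.05
ee_pos: [0.4511, -0.3529, 0.2082]
ee_rot: [0.689, 0.725, -0.0, -0.001]
ft_force: [0.1, -0.1, -0.6]
finger_gap: 0.0418
grip_force: 64.9
rot [-0.1 -0.1  0.1] shift [-0.12  0.06  2.62] rows>=0.6 world [ 0.452 -0.354  0.182]
```

```bash
python3 -m crank '[0,0,0,0,0,1.5,0.5, 0,0,0,0,0,2.5,0.5, 0,0,0,0,0,2.6,0.5, 0,0,0,0,0,2.6,0.5, 0,0,0,0,0,2.6,-0.2, 0,0,0,0,0,2.6,-0.3, 0,0,0,0,0,2.6,-0.3, 0,0,0,0,0,2.6,-0.3]'
python3 -m crank '[0,0,0,0,0,-2,-0.35, 0,0,0,0,0,-6,-0.35, 0,0,0,0,0,-10,-0.35, 0,0,0,0,0,-14,-0.35, 0,0,0,0,0,-14,-0.35, 0,0,0,0,0,-14,-0.35]'
python3 -c "
from plan import *
plan([(0.0,-.25,.20,90),(0.0,-.15,.20,90),(0.,-.15,.1185,90)])"
```

```text
t: 12.72
ee_pos: [0.451, -0.3542, 0.1845]
ee_rot: [0.689, 0.724, -0.0, 0.001]
ft_force: [0.1, -0.2, 0.6]
finger_gap: 0.0552
grip_force: 0.0
t: 13.22
ee_pos: [0.4509, -0.354, 0.3264]
ee_rot: [0.689, 0.724, -0.0, 0.003]
ft_force: [-0.0, -0.3, 0.3]
finger_gap: 0.0577
grip_force: 0.0
rot [ 0.2  0.3 -0. ] shift [26.95 13.   -2.95] rows>=7.2 world [ 0.567 -0.078  0.355]
rot [0. 0. 0.] shift [10.  0.  0.] rows>=2.4 world [0.562 0.022 0.355]
rot [0. 0. 0.] shift [0.   0.   8.15] rows>=2.0 world [0.562 0.022 0.273]
```

```bash
python3 -m crank '[0,0,0,27,13,-3,-0.35, 0,0,0,27,13,-3,-0.35, 0,0,0,27,13,-3,-0.35, 0,0,0,27,13,-3,-0.35, 0,0,0,27,13,-3,-0.35, 0,0,0,27,13,-3,-0.35, 0,0,0,27,13,-3,-0.35, 0,0,0,27,13,-3,-0.35]'
python3 -m crank '[0,0,0,4,0,0,-0.35, 0,0,0,8,0,0,-0.35, 0,0,0,10,0,0,-0.35, 0,0,0,10,0,0,-0.35, 0,0,0,10,0,0,-0.35, 0,0,0,10,0,0,-0.35]'
python3 -c "
from plan import *
plan([(0.,-.15,.1185,90)])
w=world(snap('top','t3.png'));im=cv2.imread('pics/t3.png')
m=(w[...,1]<-.27)&(w[...,1]>-.43)&(w[...,0]>.38)&(w[...,0]<.64)&(w[...,2]>.003)&(w[...,2]<.03)&(im.max(-1)<90)
print(m.sum(),w[m].mean(0), cv2.minAreaRect((w[m][:,:2]*1000).astype('float32')))
cv2.imwrite('pics/c3.png',cv2.resize(im[170:320,200:480],None,fx=2.5,fy=2.5))"
```

```text
t: 13.88
ee_pos: [0.5685, -0.0729, 0.3527]
ee_rot: [0.688, 0.726, -0.0, 0.0]
ft_force: [-0.9, -0.2, -0.5]
finger_gap: 0.0577
grip_force: 0.0
t: 14.38
ee_pos: [0.5623, 0.0216, 0.3525]
ee_rot: [0.689, 0.724, -0.001, 0.0]
ft_force: [-1.0, -0.6, 0.4]
finger_gap: 0.0573
grip_force: 0.0
rot [-0.1  0.1 -0. ] shift [0.03 0.   7.9 ] rows>=1.9 world [0.562 0.022 0.273]
990 [ 0.48344105 -0.34980916  0.01331833] ((509.8933410644531, -350.29486083984375), (258.7293701171875, 160.1058807373047), 0.24748659133911133)
```

View pics/c3.png

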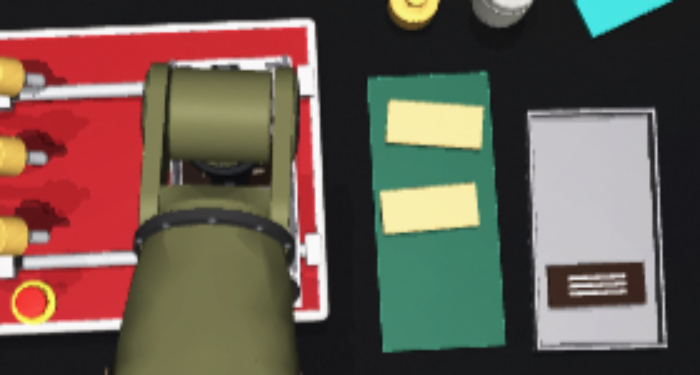

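```bash
python3 -m crank '[0,0,0,0,0,3,-0.35, 0,0,0,0,0,6,-0.35, 0,0,0,0,0,7.3,-0.35, 0,0,0,0,0,7.9,-0.35, 0,0,0,0,0,7.9,-0.35, 0,0,0,0,0,7.9,-0.35]'
python3 -m crank '[0,0,0,0,0,0,0, 0,0,0,0,0,0,0.2, 0,0,0,0,0,0,0.4, 0,0,0,0,0,0,0.5, 0,0,0,0,0,0,0.5, 0,0,0,0,0,0,0.5, 0,0,0,0,0,0,0.5]' 60
python3 -m crank '[0,0,0,0,0,-1,0.5, 0,0,0,0,0,-3,0.5, 0,0,0,0,0,-6,0.5, 0,0,0,0,0,-8,0.5, 0,0,0,0,0,-8,0.5, 0,0,0,0,0,-8,0.5]'
python3 -c "
from plan import *
a=92.85
plan([(.54,-.20,.20,a),(.54,-.35,.06,a),(.54,-.35,.027,a)],False)"
```

```text
t: 14.93
ee_pos: [0.5626, 0.0214, 0.275]
ee_rot: [0.69, 0.724, -0.0, 0.001]
ft_force: [-0.0, 0.6, 0.3]
finger_gap: 0.0577
grip_force: 0.0
t: 15.52
ee_pos: [0.5626, 0.0219, 0.2761]
ee_rot: [0.689, 0.724, 0.0, 0.002]
ft_force: [-1.0, -0.6, 6.0]
finger_gap: 0.0414
grip_force: 60.9
t: 16.02
ee_pos: [0.5622, 0.0222, 0.3564]
ee_rot: [0.689, 0.725, 0.001, 0.002]
ft_force: [-0.5, 0.4, -1.3]
finger_gap: 0.0418
grip_force: 60.9
rot [0.2 0.1 0. ] shift [-22.08  -3.33   0.17] rows>=5.4 world [ 0.54  -0.2    0.355]
rot [0. 0. 0.] shift [-14.98  -0.75  14.  ] rows>=4.9 world [ 0.54  -0.35   0.215]
rot [0. 0. 0.] shift [0.  0.  3.3] rows>=0.8 world [ 0.54  -0.35   0.182]
```

```bash
python3 -m crank '[0,0,0,-4,-0.6,0,0.5, 0,0,0,-8,-1.2,0,0.5, 0,0,0,-12,-1.8,0,0.5, 0,0,0,-16,-2.4,0,0.5, 0,0,0,-20,-3,0.2,0.5, 0,0,0,-22,-3.3,0.2,0.5, 0,0,0,-22,-3.3,0.2,0.5]'
python3 -m crank '[0,0,0,-4,-0.2,0,0.5, 0,0,0,-8,-0.4,1,0.5, 0,0,0,-12,-0.6,3,0.5, 0,0,0,-15,-0.8,6,0.5, 0,0,0,-15,-0.8,10,0.5, 0,0,0,-15,-0.8,13,0.5, 0,0,0,-15,-0.8,13.5,0.5, 0,0,0,-15,-0.8,13.5,0.5]'
python3 -c "
from plan import *
a=92.85
plan([(.54,-.35,.027,a)],False)"
```

```text
t: 16.6
ee_pos: [0.5393, -0.203, 0.3518]
ee_rot: [0.691, 0.723, -0.001, 0.0]
ft_force: [-0.2, -0.2, -0.9]
finger_gap: 0.0414
grip_force: 60.9
t: 17.27
ee_pos: [0.5397, -0.3489, 0.216]
ee_rot: [0.689, 0.725, -0.001, -0.001]
ft_force: [0.5, -0.0, 0.1]
finger_gap: 0.0414
grip_force: 61.0
rot [-0.2 -0.1  0. ] shift [-0.11  0.04  3.4 ] rows>=0.8 world [ 0.54  -0.35   0.182]
```

```bash
python3 -m crank '[0,0,0,0,0,1.5,0.5, 0,0,0,0,0,3,0.5, 0,0,0,0,0,3.3,0.5, 0,0,0,0,0,3.3,0.5, 0,0,0,0,0,3.3,-0.2, 0,0,0,0,0,3.3,-0.3, 0,0,0,0,0,3.3,-0.3, 0,0,0,0,0,3.3,-0.3]'
python3 -m crank '[0,0,0,0,0,-2,-0.35, 0,0,0,0,0,-6,-0.35, 0,0,0,0,0,-10,-0.35, 0,0,0,0,0,-10,-0.35, 0,0,0,0,0,-10,-0.35]'
cat > oak.py <<'E'
from plan import *
def oaks(fn=None):
    out=[]
    d=snap('top',fn); w=world(d); h=cv2.cvtColor(d['image'],cv2.COLOR_BGR2HSV).astype(int)
    m=(w[...,0]>.35)&(w[...,0]<.75)&(w[...,1]>-.5)&(w[...,1]<.0)&(h[...,0]>15)&(h[...,0]<32)&(h[...,1]>60)&(h[...,2]>120)&(w[...,2]<.035)
    n,l,s,c=cv2.connectedComponentsWithStats(m.astype('uint8'))
    for i in range(1,n):
        if s[i,4]<200: continue
        p=w[l==i]; r=cv2.minAreaRect((p[:,:2]*1000).astype('float32')); e,v=np.linalg.eigh(np.cov(p[:,:2].T)); a=np.degrees(np.arctan2(v[1,1],v[0,1]))%180
        print('oak',s[i,4],p.mean(0).round(4),r,a.round(1)); out.append((p.mean(0),a))
    return out
E
python3 -c "
from oak import *
oaks()
plan([(.535,-.27,.12,92.85),(.5305,-.180,.05,95.9),(.5305,-.180,.0215,95.9)],False)"
```

```text
t: 17.93
ee_pos: [0.54, -0.3497, 0.1857]
ee_rot: [0.689, 0.725, -0.0, 0.001]
ft_force: [0.2, 0.1, -0.4]
finger_gap: 0.0559
grip_force: 0.0
t: 18.35
ee_pos: [0.54, -0.3497, 0.288]
ee_rot: [0.689, 0.724, -0.0, 0.003]
ft_force: [-0.0, 0.5, -0.4]
finger_gap: 0.0576
grip_force: 0.0
oak 635 [ 0.6185 -0.1857  0.0146] ((619.3795776367188, -185.97877502441406), (100.35265350341797, 46.78733444213867), 86.20845794677734) 86.0
oak 647 [ 0.5302 -0.1797  0.0146] ((530.6944580078125, -180.223876953125), (46.22190856933594, 100.60956573486328), 5.840695858001709) 96.4
rot [0.1 0.2 0. ] shift [ 7.97 -0.08  1.06] rows>=1.9 world [ 0.535 -0.27   0.275]
rot [ 0.   0.  -3.1] shift [ 9.01 -0.    7.  ] rows>=2.7 world [ 0.53  -0.18   0.205]
rot [0. 0. 0.] shift [0.   0.   2.85] rows>=0.7 world [ 0.53  -0.18   0.176]
```

```bash
python3 -m crank '[0,0,0,4,0,0,-0.45, 0,0,0,8,-0.1,1,-0.45, 0,0,-3.1,12,-0.1,2,-0.45, 0,0,-3.1,16,-0.1,4,-0.45, 0,0,-3.1,17,-0.1,7,-0.45, 0,0,-3.1,17,-0.1,8,-0.45, 0,0,-3.1,17,-0.1,8,-0.45]'
python3 -c "
from oak import *
plan([(.5305,-.180,.0225,95.9)],False)"
```

```text
t: 18.98
ee_pos: [0.5297, -0.1794, 0.2015]
ee_rot: [0.669, 0.743, -0.002, -0.002]
ft_force: [0.3, -0.2, -0.0]
finger_gap: 0.0619
grip_force: 0.0
rot [-0.3 -0.1  0.1] shift [-0.07  0.09  2.4 ] rows>=0.6 world [ 0.53  -0.18   0.178]
```

```bash
python3 -m crank '[0,0,0,0,0.1,1.5,-0.45, 0,0,0,0,0.1,2.4,-0.45, 0,0,0,0,0.1,2.4,-0.45, 0,0,0,0,0.1,2.4,0, 0,0,0,0,0.1,2.4,0.2, 0,0,0,0,0.1,2.4,0.5, 0,0,0,0,0.1,2.4,0.5, 0,0,0,0,0.1,2.4,0.5]' 60
python3 -c "
from plan import *
print(manip.observe()['ee_pos'])"
python3 -m crank '[0,0,0,0,0,0,0.5, 0,0,0,0,0,0,0.5, 0,0,0,0,0,-1,0.5, 0,0,0,0,0,-4,0.5, 0,0,0,0,0,-8,0.5, 0,0,0,0,0,-12,0.5, 0,0,0,0,0,-12,0.5, 0,0,0,0,0,-12,0.5]'
python3 -c "
from plan import *
plan([(0.072,-.25,.17,90),(0.072,-.15,.15,90),(.072,-.15,.1175,90)])"
```

```text
t: 19.65
ee_pos: [0.5316, -0.1803, 0.1818]
ee_rot: [0.67, 0.743, -0.0, 0.002]
ft_force: [-0.8, -2.7, 6.8]
finger_gap: 0.0417
grip_force: 61.4
[ 0.53160099 -0.18032296  0.18176707]
t: 20.32
ee_pos: [0.5314, -0.1796, 0.3036]
ee_rot: [0.669, 0.743, 0.0, 0.003]
ft_force: [-0.5, -0.3, -1.2]
finger_gap: 0.0414
grip_force: 61.1
rot [0.3 0.2 3.1] shift [ 9.32 11.82 -2.13] rows>=3.6 world [ 0.639 -0.075  0.325]
rot [0. 0. 0.] shift [10.  0.  2.] rows>=2.4 world [0.634 0.025 0.305]
rot [0. 0. 0.] shift [0.   0.   3.25] rows>=0.8 world [0.634 0.025 0.272]
```

```bash
python3 -m crank '[0,0,1,3,3.9,-2,0.5, 0,0,2,5,6.5,-4,0.5, 0,0,3.1,7,9,-4,0.5, 0,0,3.1,9.3,11.8,-4,0.5, 0,0,3.1,9.3,11.8,-4,0.5, 0,0,3.1,9.3,11.8,-4,0.5]'
python3 -m crank '[0,0,0,3,0,0,0.5, 0,0,0,6,0,0,0.5, 0,0,0,9,0,0,0.5, 0,0,0,10,0,0,0.5, 0,0,0,10,0,0,0.5, 0,0,0,10,0,0,0.5]'
python3 -c "
from plan import *
plan([(.072,-.15,.131,90)]); cv2.imwrite('pics/s4.png',cv2.resize(snap('scene')['image'][120:320,260:520],(780,600)))"
```

```text
t: 20.82
ee_pos: [0.6395, -0.0733, 0.3387]
ee_rot: [0.688, 0.725, -0.001, -0.0]
ft_force: [-0.9, -0.1, -1.4]
finger_gap: 0.0415
grip_force: 61.2
t: 21.32
ee_pos: [0.6338, 0.0244, 0.3399]
ee_rot: [0.689, 0.725, -0.001, 0.0]
ft_force: [0.0, -0.8, -0.6]
finger_gap: 0.0414
grip_force: 61.2
rot [-0.   0.1  0. ] shift [0.1  0.05 5.39] rows>=1.3 world [0.634 0.025 0.286]
```

View pics/s4.png

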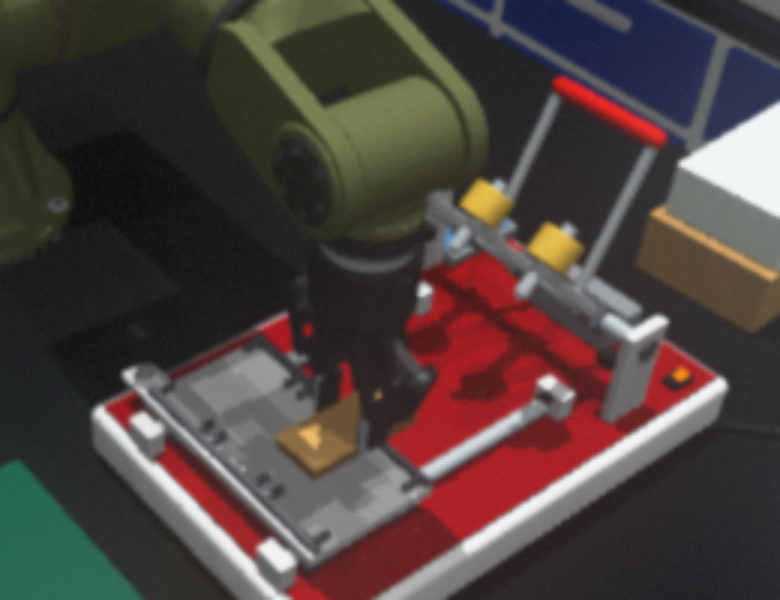

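```bash
python3 -m crank '[0,0,0,0.1,0,2,0.5, 0,0,0,0.1,0,4,0.5, 0,0,0,0.1,0,5,0.5, 0,0,0,0.1,0,5.4,0.5, 0,0,0,0.1,0,5.4,0.5]'
python3 -m crank '[0,0,0,0,0,0.3,0.5, 0,0,0,0,0,0.6,0.5, 0,0,0,0,0,0.8,0.5, 0,0,0,0,0,0.8,0.5, 0,0,0,0,0,0.8,0.5]'
python3 -c "
from plan import *
plan([(.072,-.15,.1215,90)])"
```

```text
t: 21.78
ee_pos: [0.634, 0.025, 0.2856]
ee_rot: [0.69, 0.724, -0.001, 0.0]
ft_force: [0.8, 0.1, -0.9]
finger_gap: 0.0419
grip_force: 61.2
t: 22.2
ee_pos: [0.634, 0.026, 0.2786]
ee_rot: [0.689, 0.725, -0.0, 0.001]
ft_force: [-0.1, 0.0, -0.5]
finger_gap: 0.0413
grip_force: 61.2
rot [0.  0.1 0. ] shift [-0.07  0.01  0.21] rows>=0.1 world [0.634 0.025 0.276]
```

```bash
python3 -m crank '[0,0,0,0,0,0.1,0.5, 0,0,0,0,0,0.2,0.5, 0,0,0,0,0,0.3,0.5, 0,0,0,0,0,0.3,0.5]'
python3 -m crank '[0,0,0,0,0,0,0, 0,0,0,0,0,0,-0.15, 0,0,0,0,0,0,-0.35, 0,0,0,0,0,0,-0.35, 0,0,0,0,0,0,-0.35, 0,0,0,0,0,0,-0.35]'
python3 -m crank '[0,0,0,0,0,-2,-0.35, 0,0,0,0,0,-6,-0.35, 0,0,0,0,0,-9,-0.35, 0,0,0,-4,0,-9,-0.35, 0,0,0,-8,0,-9,-0.35, 0,0,0,-12,0,-9,-0.35, 0,0,0,-16,0,-9,-0.35, 0,0,0,-16,0,-9,-0.35]'
python3 -c "
from oak import *
d=oaks('t5.png')
plan([(.619,-.1855,.07,86.3),(.619,-.1855,.0225,86.3)],False)
w=world(snap('top'));a=np.radians(YAW);im=cv2.imread('pics/t5.png')
x=(w[...,0]-O[0])*np.cos(a)+(w[...,1]-O[1])*np.sin(a);y=-(w[...,0]-O[0])*np.sin(a)+(w[...,1]-O[1])*np.cos(a)
m=(abs(x-.072)<.018)&(abs(y+.15)<.045)
print(m.sum(),np.percentile(w[...,2][m],[5,50,95]),w[...,2][m].std())
cv2.imwrite('pics/c5.png',cv2.resize(im[170:320,200:420],None,fx=3,fy=3,interpolation=cv2.INTER_CUBIC))"
```

```text
t: 22.53
ee_pos: [0.634, 0.026, 0.2768]
ee_rot: [0.689, 0.725, -0.0, 0.001]
ft_force: [-6.6, 0.5, 11.0]
finger_gap: 0.042
grip_force: 62.4
t: 23.03
ee_pos: [0.634, 0.0259, 0.2752]
ee_rot: [0.689, 0.725, -0.001, 0.001]
ft_force: [-0.3, -0.3, -0.3]
finger_gap: 0.057
grip_force: 0.0
t: 23.7
ee_pos: [0.6415, -0.1401, 0.3653]
ee_rot: [0.691, 0.723, -0.001, 0.001]
ft_force: [-0.3, 0.4, 0.1]
finger_gap: 0.0574
grip_force: 0.0
rot [0.  0.1 6.3] shift [-4.7  -2.48 14.03] rows>=3.6 world [ 0.619 -0.186  0.225]
rot [0. 0. 0.] shift [0.   0.   4.75] rows>=1.1 world [ 0.619 -0.186  0.178]
527 [0.10482806 0.11008859 0.115553  ] 0.0032763740571853392
```

View pics/c5.png

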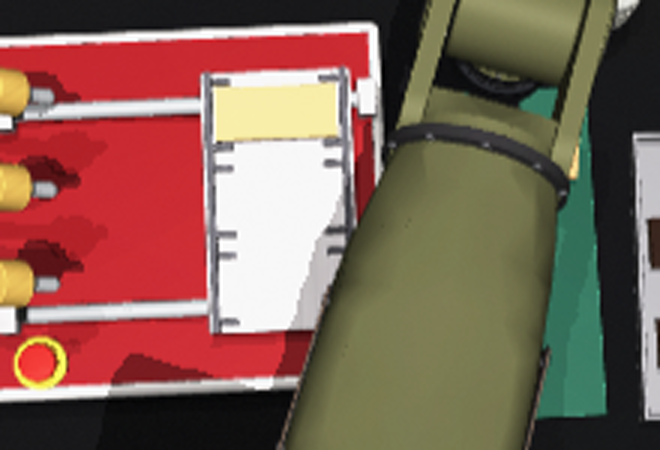

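```bash
python3 -m crank '[0,0,3,-2,-1.2,3,-0.45, 0,0,6.3,-4.7,-2.5,7,-0.45, 0,0,6.3,-4.7,-2.5,11,-0.45, 0,0,6.3,-4.7,-2.5,14,-0.45, 0,0,6.3,-4.7,-2.5,14,-0.45, 0,0,6.3,-4.7,-2.5,14,-0.45]'
python3 -c "
from plan import *
plan([(.619,-.1855,.0225,86.3)],False)"
```

```text
t: 24.3
ee_pos: [0.6196, -0.181, 0.2252]
ee_rot: [0.728, 0.686, -0.001, -0.0]
ft_force: [1.3, -0.3, 1.4]
finger_gap: 0.0618
grip_force: 0.0
rot [-0.1  0.   0.3] shift [-0.45 -0.02  4.77] rows>=1.1 world [ 0.619 -0.186  0.178]
```

```bash
python3 -m crank '[0,0,0,-0.4,0,2,-0.45, 0,0,0,-0.4,0,4,-0.45, 0,0,0,-0.4,0,4.8,-0.45, 0,0,0,-0.4,0,4.8,-0.45, 0,0,0,-0.4,0,4.8,-0.45]'
python3 -c "
from plan import *
plan([(.619,-.1855,.0225,86.3)],False)"
```

```text
t: 24.72
ee_pos: [0.6199, -0.1858, 0.1798]
ee_rot: [0.728, 0.686, 0.0, 0.002]
ft_force: [0.8, -0.2, 0.8]
finger_gap: 0.0618
grip_force: 0.0
rot [0.2 0.1 0.3] shift [ 0.03 -0.09  0.23] rows>=0.1 world [ 0.619 -0.186  0.178]
```

```bash
python3 -m crank '[0,0,0,0,0,0.1,0, 0,0,0,0,0,0.1,0.2, 0,0,0,0,0,0.1,0.5, 0,0,0,0,0,0.1,0.5, 0,0,0,0,0,0.1,0.5, 0,0,0,0,0,0.1,0.5, 0,0,0,0,0,0.1,0.5]' 60
python3 -m crank '[0,0,0,0,0,0,0.5, 0,0,0,0,0,-1,0.5, 0,0,0,0,0,-4,0.5, 0,0,0,0,0,-8,0.5, 0,0,0,0,0,-12,0.5, 0,0,0,0,0,-15,0.5, 0,0,0,0,0,-15,0.5, 0,0,0,0,0,-15,0.5]'
python3 -c "
from plan import *
plan([(0.0,-.25,.185,90),(0.0,-.15,.185,90),(.0,-.15,.131,90)])"
```

```text
t: 25.3
ee_pos: [0.6198, -0.1862, 0.1789]
ee_rot: [0.728, 0.686, 0.0, 0.002]
ft_force: [-0.8, 1.0, 6.6]
finger_gap: 0.0422
grip_force: 61.1
t: 25.97
ee_pos: [0.619, -0.1859, 0.3299]
ee_rot: [0.728, 0.686, 0.001, 0.003]
ft_force: [-0.4, -0.6, -1.5]
finger_gap: 0.0422
grip_force: 61.1
rot [ 0.3  0.2 -6.3] shift [10.44 -5.81 -1.07] rows>=2.9 world [ 0.567 -0.078  0.34 ]
rot [0. 0. 0.] shift [10.  0.  0.] rows>=2.4 world [0.562 0.022 0.34 ]
rot [0. 0. 0.] shift [0.  0.  5.4] rows>=1.3 world [0.562 0.022 0.286]
```

```bash
python3 -m crank '[0,0,-2,3,-1.6,-1,0.5, 0,0,-4,6,-3.3,-1,0.5, 0,0,-6.3,9,-5,-1,0.5, 0,0,-6.3,10.4,-5.8,-1,0.5, 0,0,-6.3,10.4,-5.8,-1,0.5, 0,0,-6.3,10.4,-5.8,-1,0.5]'
python3 -m crank '[0,0,0,3,0,0,0.5, 0,0,0,6,0,0,0.5, 0,0,0,9,0,0,0.5, 0,0,0,10,0,0,0.5, 0,0,0,10,0,0,0.5, 0,0,0,10,0,0,0.5]'
python3 -c "
from plan import *
plan([(.0,-.15,.127,90)])"
```

```text
t: 26.47
ee_pos: [0.5672, -0.0781, 0.3361]
ee_rot: [0.689, 0.725, -0.001, 0.0]
ft_force: [-0.1, -0.1, -0.1]
finger_gap: 0.0422
grip_force: 61.1
t: 26.97
ee_pos: [0.5628, 0.0206, 0.3359]
ee_rot: [0.689, 0.725, -0.001, 0.001]
ft_force: [0.2, 0.6, -0.5]
finger_gap: 0.0426
grip_force: 61.1
rot [-0.   0.1  0. ] shift [ 0.12 -0.04  5.39] rows>=1.3 world [0.562 0.022 0.282]
```

```bash
python3 -m crank '[0,0,0,0.1,0,2,0.5, 0,0,0,0.1,0,4,0.5, 0,0,0,0.1,0,5,0.5, 0,0,0,0.1,0,5.4,0.5, 0,0,0,0.1,0,5.4,0.5]'
python3 -m crank '[0,0,0,0,0,0.3,0.5, 0,0,0,0,0,0.6,0.5, 0,0,0,0,0,0.8,0.5, 0,0,0,0,0,0.8,0.5, 0,0,0,0,0,0.8,0.5]'
python3 -c "
from plan import *
plan([(.0,-.15,.1189,90)])"
```

```text
t: 27.38
ee_pos: [0.5626, 0.0212, 0.2816]
ee_rot: [0.69, 0.724, -0.001, 0.0]
ft_force: [0.2, 0.3, -0.6]
finger_gap: 0.0423
grip_force: 61.1
t: 27.8
ee_pos: [0.5625, 0.0221, 0.2745]
ee_rot: [0.689, 0.725, -0.0, 0.001]
ft_force: [0.5, -0.4, -0.6]
finger_gap: 0.0423
grip_force: 61.1
rot [0.  0.1 0. ] shift [-0.04 -0.02  0.06] rows>=0.0 world [0.562 0.022 0.274]
```

Slightly lower until contact, then release and retreat to the side.

```bash
python3 -m crank '[0,0,0,0,0,0.1,0.5, 0,0,0,0,0,0.2,0.5, 0,0,0,0,0,0.2,0.5, 0,0,0,0,0,0.2,0.5]'
python3 -m crank '[0,0,0,0,0,0,0, 0,0,0,0,0,0,-0.15, 0,0,0,0,0,0,-0.35, 0,0,0,0,0,0,-0.35, 0,0,0,0,0,0,-0.35, 0,0,0,0,0,0,-0.35]'
python3 -m crank '[0,0,0,0,0,-2,-0.35, 0,0,0,0,0,-6,-0.35, 0,0,0,0,0,-9,-0.35, 0,0,0,-4,4,-9,-0.35, 0,0,0,-8,8,-9,-0.35, 0,0,0,-12,12,-9,-0.35, 0,0,0,-16,15,-9,-0.35, 0,0,0,-16,15,-9,-0.35]'
python3 -m crank '[0,0,0,-4,0,-2,-0.35, 0,0,0,-8,0,-4,-0.35, 0,0,0,-12,0,-4,-0.35, 0,0,0,-14,0,-4,-0.35, 0,0,0,-14,0,-4,-0.35, 0,0,0,-14,0,-4,-0.35]'
cat > chk.py <<'E'
from oak import *
oaks('t6.png'); im=cv2.imread('pics/t6.png')
ws=[world(snap(n)) for n in ('top','scene')]
a=np.radians(YAW)
for w in ws:
  x=(w[...,0]-O[0])*np.cos(a)+(w[...,1]-O[1])*np.sin(a);y=-(w[...,0]-O[0])*np.sin(a)+(w[...,1]-O[1])*np.cos(a)
  for c in (-.072,0,.072):
    m=(abs(x-c)<.017)&(abs(y+.15)<.043)
    if m.sum()<50: continue
    A=np.c_[x[m]-c,y[m]+.15,np.ones(m.sum())]; s=np.linalg.lstsq(A,w[...,2][m],rcond=None)[0]; print(c,m.sum(),'slopes',s.round(4),np.std(w[...,2][m]-A@s).round(4))
cv2.imwrite('pics/c6.png',cv2.resize(im[150:320,200:480],None,fx=2.8,fy=2.8,interpolation=cv2.INTER_CUBIC))
E
python3 chk.py
```

```text
t: 28.13
ee_pos: [0.5625, 0.0222, 0.2739]
ee_rot: [0.689, 0.725, -0.0, 0.001]
ft_force: [-6.3, -0.7, 14.7]
finger_gap: 0.042
grip_force: 62.7
t: 28.63
ee_pos: [0.5624, 0.0221, 0.2722]
ee_rot: [0.689, 0.725, -0.0, 0.001]
ft_force: [0.3, -0.3, -0.7]
finger_gap: 0.0578
grip_force: 0.0
t: 29.3
ee_pos: [0.7135, -0.1234, 0.3625]
ee_rot: [0.689, 0.725, -0.0, 0.001]
ft_force: [0.2, -0.1, 0.3]
finger_gap: 0.0579
grip_force: 0.0
t: 29.8
ee_pos: [0.7192, -0.2633, 0.4018]
ee_rot: [0.69, 0.724, -0.001, 0.0]
ft_force: [-0.3, -0.6, 0.4]
finger_gap: 0.0574
grip_force: 0.0
-0.072 479 slopes [-0.0171 -0.0038  0.098 ] 0.0033
0 477 slopes [0.0048 0.0013 0.1102] 0.0034
0.072 476 slopes [0.016  0.0057 0.1099] 0.0034
-0.072 313 slopes [-0.0033  0.0006  0.0967] 0.0015
0 368 slopes [0.0044 0.0059 0.109 ] 0.0015
0.072 405 slopes [0.0024 0.     0.109 ] 0.0014
```

View pics/c6.png

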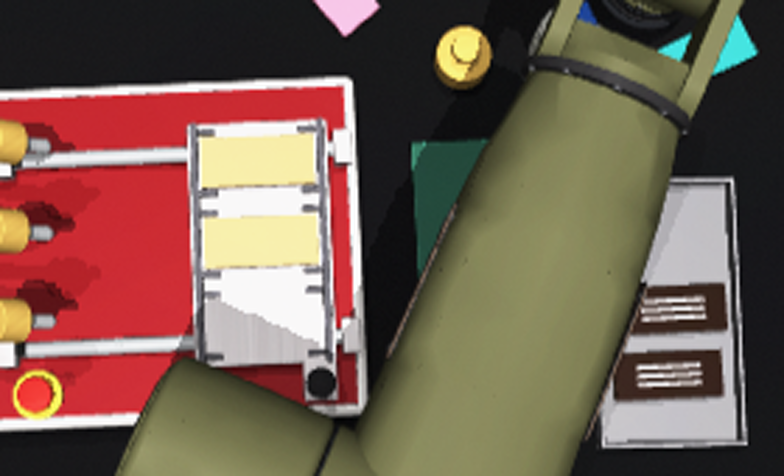

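```bash
python3 -c "
from plan import *
plan([(0.0,-.30,.24,45),(-.128,-.197,.22,0),(-.128,-.197,.137,0)])"
```

```text
rot [ 0.   0.1 45.1] shift [ 13.98 -14.3    0.76] rows>=6.3 world [ 0.57  -0.128  0.395]
rot [ 0.  0. 45.] shift [ -1.77 -16.33   2.  ] rows>=6.3 world [ 0.437 -0.032  0.375]
rot [0. 0. 0.] shift [0.  0.  8.3] rows>=2.0 world [ 0.437 -0.032  0.292]
```

```bash
python3 -m crank '[0,0,45,14,-14.3,0.8,-1, 0,0,45,14,-14.3,0.8,-1, 0,0,45,14,-14.3,0.8,-1, 0,0,45,14,-14.3,0.8,-1, 0,0,45,14,-14.3,0.8,-1, 0,0,45,14,-14.3,0.8,-1, 0,0,45,14,-14.3,0.8,-1, 0,0,45,14,-14.3,0.8,-1]'
python3 -m crank '[0,0,45,-1.8,-16.3,1,-1, 0,0,45,-1.8,-16.3,1,-1, 0,0,45,-1.8,-16.3,1,-1, 0,0,45,-1.8,-16.3,1,-1, 0,0,45,-1.8,-16.3,1,-1, 0,0,45,-1.8,-16.3,1,-1, 0,0,45,-1.8,-16.3,1,-1, 0,0,45,-1.8,-16.3,1,-1]'
python3 -c "
from plan import *
plan([(-.128,-.197,.138,0)])"
```

```text
t: 30.62
ee_pos: [0.5691, -0.1273, 0.3956]
ee_rot: [0.914, 0.405, 0.0, 0.001]
ft_force: [0.1, 0.0, 0.9]
finger_gap: 0.0855
grip_force: 0.0
t: 31.28
ee_pos: [0.4368, -0.0326, 0.3847]
ee_rot: [1.0, 0.026, 0.001, 0.001]
ft_force: [-0.8, 0.3, -0.0]
finger_gap: 0.0854
grip_force: 0.0
rot [ 0.1 -0.1  0.1] shift [-0.01 -0.11  9.17] rows>=2.2 world [ 0.437 -0.032  0.293]
```

Descend, grip, then run the sled home gently (so as not to jolt the coupons).

```bash
python3 -m crank '[0,0,0,0,-0.1,3,-1, 0,0,0,0,-0.1,6,-1, 0,0,0,0,-0.1,8.5,-1, 0,0,0,0,-0.1,9.2,-1, 0,0,0,0,-0.1,9.2,-1, 0,0,0,0,-0.1,9.2,-1]'
python3 -m crank '[0,0,0,0,0,0,0.3, 0,0,0,0,0,0,0.6, 0,0,0,0,0,0,0.8, 0,0,0,0,0,0,0.8, 0,0,0,0,0,0,0.8, 0,0,0,0,0,0,0.8]' 30
python3 -m crank '[0,0,0,0,-0.3,0,0.8, 0,0,0,0,-0.8,0,0.8, 0,0,0,0,-1.5,0,0.8, 0,0,0,0,-2.3,0,0.8, 0,0,0,0,-3.1,0,0.8, 0,0,0,0,-3.9,0,0.8, 0,0,0,0,-4.7,0,0.8, 0,0,0,0,-5.5,0,0.8]'
python3 -m crank '[0,0,0,0,-0.8,0,0.8, 0,0,0,0,-1.6,0,0.8, 0,0,0,0,-2.4,0,0.8, 0,0,0,0,-3.2,0,0.8, 0,0,0,0,-4,0,0.8, 0,0,0,0,-4.8,0,0.8, 0,0,0,0,-5.6,0,0.8, 0,0,0,0,-6.4,0,0.8]'
python3 -m crank '[0,0,0,0,-0.7,0,0.8, 0,0,0,0,-1.3,0,0.8, 0,0,0,0,-1.8,0,0.8, 0,0,0,0,-2.2,0,0.8, 0,0,0,0,-2.5,0,0.8, 0,0,0,0,-2.7,0,0.8, 0,0,0,0,-2.7,0,0.8]'
python3 -c "
from plan import *
plan([(-.128,-.047,.138,0)])"
```

```text
t: 31.78
ee_pos: [0.4372, -0.0322, 0.2933]
ee_rot: [1.0, 0.026, 0.0, 0.001]
ft_force: [0.1, -0.0, 1.0]
finger_gap: 0.0855
grip_force: 0.0
t: 32.28
ee_pos: [0.4368, -0.0316, 0.293]
ee_rot: [1.0, 0.025, 0.0, -0.0]
ft_force: [-2.9, 12.3, 8.6]
finger_gap: 0.0253
grip_force: 29.4
t: 32.95
ee_pos: [0.434, 0.0229, 0.293]
ee_rot: [1.0, 0.025, 0.001, 0.001]
ft_force: [-2.6, -4.4, 8.2]
finger_gap: 0.0248
grip_force: 29.6
t: 33.62
ee_pos: [0.4309, 0.0868, 0.293]
ee_rot: [1.0, 0.025, 0.001, 0.001]
ft_force: [-3.7, -3.5, 9.3]
finger_gap: 0.0253
grip_force: 29.8
t: 34.2
ee_pos: [0.4295, 0.1139, 0.293]
ee_rot: [1.0, 0.025, 0.001, 0.001]
ft_force: [-4.1, 2.2, 10.1]
finger_gap: 0.025
grip_force: 29.8
rot [ 0.1 -0.1  0. ] shift [ 0.   -0.43 -0.  ] rows>=0.1 world [0.429 0.118 0.293]
```

```bash
python3 -m crank '[0,0,0,0,-0.2,0,0.8, 0,0,0,0,-0.4,0,0.8, 0,0,0,0,-0.6,0,0.8, 0,0,0,0,-0.7,0,0.8, 0,0,0,0,-0.7,0,0.8, 0,0,0,0,-0.7,0,0.8]'
python3 -c "
from plan import *
plan([(-.128,-.047,.138,0)])"
```

```text
t: 34.7
ee_pos: [0.4293, 0.1194, 0.293]
ee_rot: [1.0, 0.025, 0.0, 0.002]
ft_force: [-4.8, -21.2, 12.7]
finger_gap: 0.0254
grip_force: 30.8
rot [ 0.3 -0.   0. ] shift [-0.01  0.12 -0.  ] rows>=0.0 world [0.429 0.118 0.293]
```

```bash
python3 -m crank '[0,0,0,0,0.1,0,0, 0,0,0,0,0.1,0,-1, 0,0,0,0,0.1,0,-1, 0,0,0,0,0.1,0,-1, 0,0,0,0,0.1,0,-1, 0,0,0,0,0.1,-3,-1, 0,0,0,0,0.1,-7,-1, 0,0,0,0,0.1,-11,-1]'
python3 -m crank '[0,0,0,0,0,-4,1, 0,0,0,0,0,-8,1, 0,0,0,0,0,-11,1, 0,0,0,0,0,-11,1, 0,0,0,0,0,-11,1]'
python3 -c "
from plan import *
d=snap('top','t7.png')
plan([(0,.24,.36,0),(0,.24,.28,0),(0,.15,.28,0)])
cv2.imwrite('pics/c7.png',cv2.resize(d['image'][150:320,120:480],None,fx=2.2,fy=2.2,interpolation=cv2.INTER_CUBIC))"
```

```text
t: 35.37
ee_pos: [0.4288, 0.1198, 0.4031]
ee_rot: [1.0, 0.025, -0.001, 0.001]
ft_force: [0.8, -0.3, 0.3]
finger_gap: 0.0853
grip_force: 0.0
t: 35.78
ee_pos: [0.4288, 0.1201, 0.5132]
ee_rot: [1.0, 0.025, 0.002, 0.001]
ft_force: [0.2, 0.8, -0.6]
finger_gap: 0.0256
grip_force: 0.0
rot [ 0.1 -0.   0. ] shift [ 12.83 -28.51  -0.37] rows>=7.5 world [0.543 0.411 0.515]
rot [0. 0. 0.] shift [0. 0. 8.] rows>=1.9 world [0.543 0.411 0.435]
rot [0. 0. 0.] shift [0. 9. 0.] rows>=2.2 world [0.547 0.321 0.435]
```

View pics/c7.png

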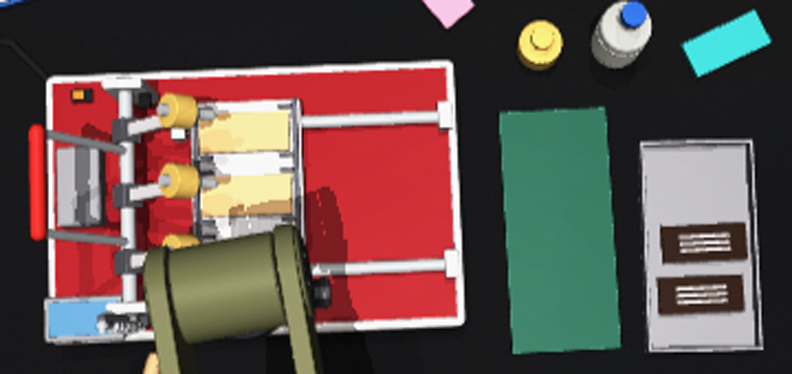

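```bash
python3 -m crank '[0,0,0,12.8,-28.5,0,1, 0,0,0,12.8,-28.5,0,1, 0,0,0,12.8,-28.5,0,1, 0,0,0,12.8,-28.5,0,1, 0,0,0,12.8,-28.5,0,1, 0,0,0,12.8,-28.5,0,1, 0,0,0,12.8,-28.5,0,1, 0,0,0,12.8,-28.5,0,1]'
python3 -m crank '[0,0,0,0,0,0,1, 0,0,0,0,0,0,1, 0,0,0,0,0,0,1]'
python3 -c "
from plan import *
plan([(0,.24,.28,0)])"
```

```text
t: 36.5
ee_pos: [0.5433, 0.415, 0.5079]
ee_rot: [1.0, 0.026, -0.002, 0.002]
ft_force: [-0.6, 0.2, 0.2]
finger_gap: -0.0002
grip_force: 0.0
t: 36.75
ee_pos: [0.5429, 0.4107, 0.5104]
ee_rot: [1.0, 0.025, -0.001, 0.001]
ft_force: [-0.1, -0.4, 0.7]
finger_gap: 0.0002
grip_force: 0.0
rot [ 0.2  0.1 -0. ] shift [ 0.01 -0.07  7.54] rows>=1.8 world [0.543 0.411 0.435]
```

```bash
python3 -m crank '[0,0,0,0,0,3,1, 0,0,0,0,0,6,1, 0,0,0,0,0,7.5,1, 0,0,0,0,0,7.5,1, 0,0,0,0,0,7.5,1]'
python3 -m crank '[0,0,0,0,1.5,0,1, 0,0,0,0,2.5,0,1, 0,0,0,0,3.5,0,1, 0,0,0,0,4.5,0,1, 0,0,0,0,5.5,0,1, 0,0,0,0,6.5,0,1, 0,0,0,0,7.3,0,1, 0,0,0,0,8,0,1]'
python3 -m crank '[0,0,0,0,0.6,0,1, 0,0,0,0,1.2,0,1, 0,0,0,0,1.2,0,1, 0,0,0,0,1.2,0,1, 0,0,0,0,1.2,0,1]'
python3 - <<'E'
from h import *
d=snap('scene','s8.png'); w=world(d); h=cv2.cvtColor(d['image'],cv2.COLOR_BGR2HSV).astype(int)
m=(w[...,2]>.2)&((h[...,0]<8)|(h[...,0]>172))&(h[...,1]>150)&(w[...,0]<.8)&(w[...,0]>.4)
print(w[m].mean(0),m.sum())
E
```

```text
t: 37.17
ee_pos: [0.5427, 0.41, 0.4372]
ee_rot: [1.0, 0.024, 0.0, 0.001]
ft_force: [1.0, 0.3, -0.3]
finger_gap: -0.0001
grip_force: 0.0
t: 37.83
ee_pos: [0.5468, 0.3298, 0.4372]
ee_rot: [1.0, 0.025, 0.0, 0.001]
ft_force: [0.3, -0.7, -0.2]
finger_gap: 0.0003
grip_force: 0.1
t: 38.25
ee_pos: [0.5473, 0.3192, 0.4367]
ee_rot: [1.0, 0.025, 0.0, 0.001]
ft_force: [0.7, -0.8, -0.9]
finger_gap: 0.0001
grip_force: 0.0
[0.55844291 0.23475393 0.28178558] 270
```

```bash
python3 -m crank '[0,0,0,0,-1,-3,1, 0,0,0,0,-1,-7,1, 0,0,0,0,-1,-10,1, 0,0,0,-4,-1,-10,1, 0,0,0,-8,-1,-10,1, 0,0,0,-12,-1,-10,1, 0,0,0,-15,-1,-10,1, 0,0,0,-15,-1,-10,1]'
python3 -m crank '[0,0,0,0,0,0,1, 0,0,0,0,0,0,1, 0,0,0,0,0,0,1]'
python3 - <<'E'
from h import *
d=snap('scene'); w=world(d); h=cv2.cvtColor(d['image'],cv2.COLOR_BGR2HSV).astype(int)
m=(w[...,2]>.2)&((h[...,0]<8)|(h[...,0]>172))&(h[...,1]>150)&(w[...,0]<.8)&(w[...,0]>.4)
print(w[m].mean(0),m.sum())
cv2.imwrite('pics/f.png',d['image'])
E
```

```text
t: 38.97
ee_pos: [0.3928, 0.3217, 0.5381]
ee_rot: [1.0, 0.026, 0.001, 0.0]
ft_force: [1.3, 0.1, 0.6]
finger_gap: 0.0
grip_force: 0.0
t: 39.22
ee_pos: [0.3978, 0.3218, 0.5364]
ee_rot: [1.0, 0.025, -0.0, 0.001]
ft_force: [0.6, 0.1, 0.6]
finger_gap: 0.0
grip_force: 0.0
[0.55840856 0.23483332 0.28187824] 266
```

View pics/f.png

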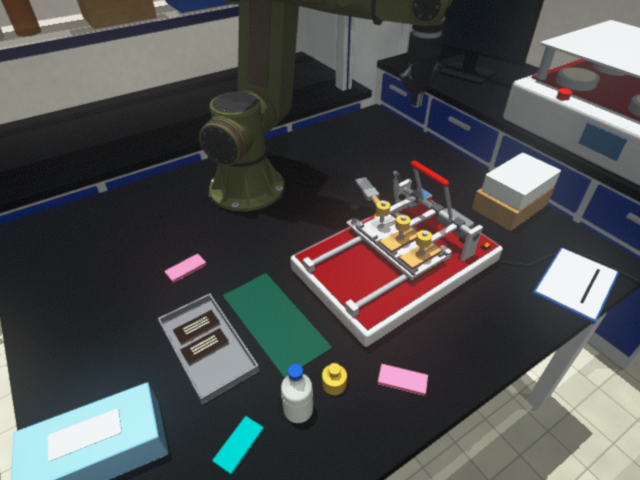

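The final picture shows the frame down (bail at 430,173), the oak coupons seated at (400,240) and (420,255), and both worn coupons in the tray.

```bash
python3 -c "
from rig import manip
print(manip.finish_job())"
```

```text
the job is handed in; nothing more can be done
None
```

The job is handed in, with no verdict returned: the final picture shows both worn coupons in the tray, both fresh ones seated in nests 1 and 2, the sled home and the frame down.

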